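# Pack the kit tray and leave the look-alikes

## Robot

A 7-joint arm with a two-finger parallel gripper is mounted at the origin on the work surface; the furniture and walls round the work are solid. World frame = base frame: x ahead of the robot, y to its left, z up, the work surface at z = 0. Lengths are in m, angles in rad, forces in N, time in s.
With the tool pointing down it reaches from about 0.425 to 0.875 m from the base axis. Payload 4.7 kg.
Tool frame: the origin (TCP) lies on the centre line of the jaws, within the pads' length; the fingertips stand 25 mm ahead of it and the grasp point (between the pads) lies 6 mm ahead of it (robot.tip_reach is the distance from the TCP to the fingertips, in m); z points along the fingers, y is the line along which they close (so a half turn about z gives the same grasp; the last joint's range is limited). The gripper opens to 85 mm and grips with 20 to 120 N. Pads are 22 mm wide; open, the fingers measure 114 mm over their backs; the gripper's body (76 mm by 85 mm) begins 54 mm behind the grasp point. The pads swing forward as they close: fully open they stand 13 mm farther back than shut.
Start: joints at [1.12, 0.321, -0.07, 1.45, 0.023, 1.371, -0.057], TCP at [0.291, -0.581, 0.256] pointing down, gripper open.
Joint ranges: [-2.86, 2.86], [-0.3, 2.09], [-1.38, 1.24], [0.06, 2.45], [-1.56, 4.7], [0.09, 2.05], [-2.69, 2.69]. Speed limits (rad/s): [2.57, 2.57, 3.14, 3.14, 3.14, 3.14, 3.14].

## Interface

Orientations are given as a rotation vector (axis times angle).
In Python, from station import readout, imaging, job, robot gives the robot as it stands. The module is installed in compiled form; this text tells all that it offers.
- The arm moves only by the tool servo_tool, never from a script. Its argument "commands" is a list of rows, each an object with "translation": the shift along the tool's x, y, z in mm, a list of three; "turn": the turn about the tool's z in degrees. A call has exactly 5 rows; each row shifts and turns the commanded pose from where the row before left it, along the tool's axes as they then stand; what a row does not reach is not made up. A row lasts 1/10 s, in which the tool goes at most 50 mm and 8.59 degrees, less where a joint would pass 70% of its speed; a pose out of reach is approached as far as the arm can. A call is refused whole if a number of a shift passes 50 or a number of a turn 8.59, either way. A call with a gripper value outside its range is refused whole. "hand" is the closure, from 0 (fully open) to 1 (shut), set as the call begins (left out, the last holds). The fingers move at their own pace and stop on an object; "squeeze" is the grip in N (left out, the last holds). Time passes only in rows, so rows that do not move let the fingers close, or fill a call up. It gives the time, the measured TCP pose, the force, the opening and the grip force at its end, in the units of the state.
- readout.state(): the state, without advancing time (a new reading comes with each control period).
- imaging.read_camera(name): name is "scene" or "top" or "wrist"; returns a dict with "img" (420x560x3 uint8, blue, green, red), "camera_matrix" (3x3 intrinsics, pixels), "extrinsics" (4x4, takes a point from camera to world coordinates). Camera axes: x right, y up, looking along -z (the intrinsics and any distortion apply to the point x, -y, -z); pixel columns grow to the right and rows downward; lengths in m; the calibration is good to about 2 mm. A picture is of the moment at which its call begins. There is no depth.
- job.finish_job(): hands the job in; it is judged then, once.
The state is a dict: "clock": time; "qpos": joint angles; "qvel": joint speeds; "tau": joint torques, N m; "position": TCP position; "tcp_rot": TCP orientation; "wrist_force": force on the tool from outside, world axes, zero at the start; "wrist_torque": the same for the moment, N m; "finger_gap": opening from 0.0 (shut) to 1.0 (fully open); "grip_force": force on a finger pad.
Only numpy, scipy, OpenCV 4.12 (cv2) and the standard library are available. Lean on these libraries where they do the work, as an engineer would, in place of code of your own. Each camera call takes 0.05 s, during which the arm holds its last target. There are 200 camera calls.

## Task

Pack the grey kit tray for a fitting job: stand the small glue bottle in the middle of the white circle, the jar of screws in the middle of the blue circle, the tape measure in the middle of the yellow rectangle and the red bit rack in the middle of the red rectangle, all upright, the last two lying lengthwise along their rectangles (either way round). The big glue bottle and the blue bit rack do not belong: leave them where they are.

Things in the scene. Friction and masses are not known exactly. Their poses are not given: they have to be found in the camera images.
- glue_small_c (a point): Small glue bottle: yellow with a red nozzle cap, 126 mm tall, round, 47 mm across from the foot to 88 mm up, then tapering to the nozzle; about 0.14 kg, loose, standing. Point: on its axis, 80 mm above its underside, the height to grip it (lower, a gripper's body meets the nozzle). z: upwards along the axis.
- jar_c (a point): Screw jar: clear jar with a blue screw lid (shut, fixed), 88 mm tall, round, 66 mm across the glass (from 7 to 72 mm up), about 64 mm across the lid; about 0.3 kg, loose, standing. Point: on its axis, 56 mm above its underside, the height to grip it (lower, a gripper's body meets the lid). z: upwards along the axis.
- tape_c (a point): Tape measure: yellow case with black sides, standing on its edge, 34 mm thick along x, 71 mm long along y, 63 mm high along z; the metal hook of the tape sticks out 15 mm farther at the -y end. About 0.28 kg, loose. Point: the middle of the case, hook not counted, 32 mm above its underside.
- bits_red_c (a point): Red screw-bit rack: red base 34 mm (x) by 88 mm (y) by 14 mm high (z), with short steel bits standing in it up to 35 mm above its underside; take it by the base, across the 34 mm. About 0.09 kg, loose. Point: the middle of the base, 7 mm above its underside.
- pad_glue: Fixed black plate, 99 x 81 mm, with a white circle of 58 mm diameter: the place of the small glue bottle. One of four, two by two in any arrangement in the low grey tray (210 x 174 mm, rim 14 mm above the table). Origin: under the mark's middle, 4 mm above the table; the plate's top is 4 mm above the origin. x along the plate's long side, z up.
- pad_jar: Fixed black plate, 99 x 81 mm, with a blue circle of 75 mm diameter: the place of the screw jar. One of four, two by two in any arrangement in the low grey tray (210 x 174 mm, rim 14 mm above the table). Origin: under the mark's middle, 4 mm above the table; the plate's top is 4 mm above the origin. x along the plate's long side, z up.
- pad_tape: Fixed black plate, 99 x 81 mm, with a yellow rectangle 84 mm (x) by 44 mm (y): the place of the tape measure, its length along x of the plate. One of four, two by two in any arrangement in the low grey tray (210 x 174 mm, rim 14 mm above the table). Origin: under the mark's middle, 4 mm above the table; the plate's top is 4 mm above the origin. x along the plate's long side, z up.
- pad_bits: Fixed black plate, 99 x 81 mm, with a red rectangle 97 mm (x) by 43 mm (y): the place of the red bit rack, its length along x of the plate. One of four, two by two in any arrangement in the low grey tray (210 x 174 mm, rim 14 mm above the table). Origin: under the mark's middle, 4 mm above the table; the plate's top is 4 mm above the origin. x along the plate's long side, z up.
- glue_big_c (a point): Big glue bottle, does not belong in the tray: yellow and black with a red nozzle cap, 178 mm tall, 68 mm across, loose, standing. Point: on its axis, 89 mm above its underside.
- bits_blue_c (a point): Blue screw-bit rack, does not belong in the tray: blue base 34 mm (x) by 88 mm (y) by 14 mm high (z), steel bits up to 34 mm high, loose. Point: the middle of the base, 7 mm above its underside.
There are look-alikes about, which are no part of the job. What is shaped like the part that bears glue_small_c but turquoise is not meant.

How it is judged:
By the outcome, as a careful person would: the job done as asked, in the order asked, and still so for the second after the job is handed in, with the robot touching nothing.
It also fails if it takes over 128 s, if anything falls off the work surface, if the arm or the gripper's body presses on something with over 40 N, if the wrist force passes 120 N, or if a joint passes its speed limit or range.

## Working session

There is one attempt and no reset: what is moved stays moved. The work goes in short steps, Python scripts to look and compute and a tool call to move; the robot and the scene stay as the last step left them, time stands still between calls to the robot, and variables do not carry over. Pictures are saved under pics/ and viewed, at most 15 in all, crops included, and the job is handed in when it is done.

Besides the shell and the picture viewer there is one more tool, called after "Call:" in YAML: its name, and indented under it one key for each argument. servo_tool: Moves the arm, as the interface text tells. Its arguments: {"type":"object","properties":{"commands":{"type":"array","items":{"type":"object","properties":{"translation":{"type":"array","items":{"type":"number"}},"turn":{"type":"number"}}}},"hand":{"type":"number"},"squeeze":{"type":"number"}},"required":["commands"]}

```bash
mkdir -p pics
python3 - <<'E'
from station import readout, imaging
import cv2,pickle
for n in("scene","top"):
    d=imaging.read_camera(n); cv2.imwrite(f"pics/{n}0.png",d["img"]); pickle.dump(d,open(n+"0.pkl","wb")); print(n,d["camera_matrix"],d["extrinsics"],d.keys())
s=readout.state();print(s)
E
```

```text
scene [[503.9838401    0.         285.25349414]
 [  0.         503.9838401  202.64410949]
 [  0.           0.           1.        ]] [[-0.72590187  0.39664395 -0.56190751 -0.21732884]
 [-0.68757922 -0.3978671   0.6074015   0.8534305 ]
 [ 0.01735762  0.82726981  0.56153661  0.74971815]
 [ 0.          0.          0.          1.        ]] dict_keys(['img', 'camera_matrix', 'extrinsics'])
top [[541.62344167   0.         276.5190656 ]
 [  0.         541.62344167 198.12508215]
 [  0.           0.           1.        ]] [[-0.01740218  0.99562813 -0.09177032  0.33352054]
 [-0.99947832 -0.01482471  0.02869343  0.13380384]
 [ 0.02720751  0.09222177  0.99536671  1.15305282]
 [ 0.          0.          0.          1.        ]] dict_keys(['img', 'camera_matrix', 'extrinsics'])
{'clock': 0.1, 'qpos': array([ 1.12009795,  0.32175288, -0.07005849,  1.45157335,  0.02261588,
        1.37080712, -0.05689873]), 'qvel': array([ 0.00025264, -0.00043014,  0.00122496, -0.00456541,  0.00112512,
        0.00085753,  0.00055615]), 'tau': array([ 2.08840779e-04, -4.94875789e+01, -3.83898541e-01, -3.15207982e+01,
        1.28329583e-02,  7.49903906e-03, -1.80465520e-05]), 'position': array([ 0.29109644, -0.5806716 ,  0.25531983]), 'tcp_rot': array([-3.05550202e+00, -7.23175163e-01,  8.14139883e-04]), 'wrist_force': array([ 0.27678029, -1.08661677, -0.40899598]), 'wrist_torque': array([-0.01576007, -0.01903984,  0.03394826]), 'grip_force': 0.0, 'finger_gap': 0.9977013995586709}
```

View pics/top0.png

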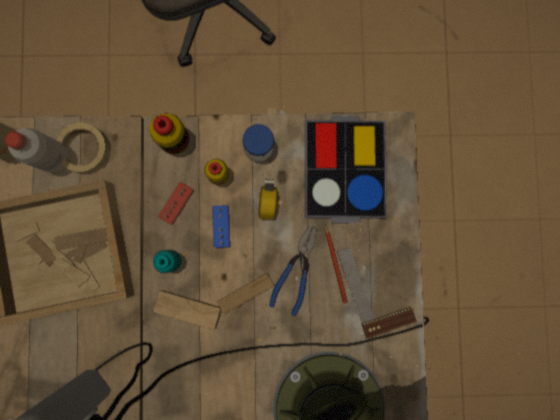

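View pics/scene0.png

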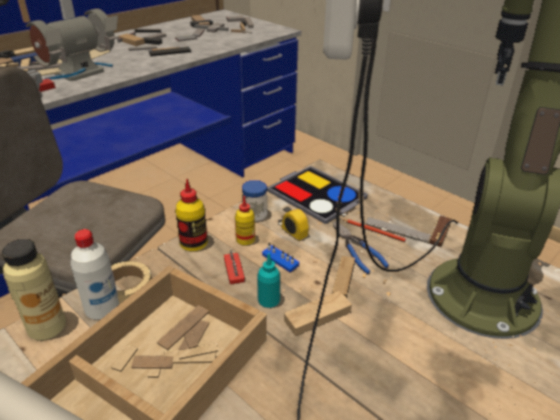

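Top view candidates:
- **Small glue bottle:** the yellow, red-capped bottle at (217,171). It could be confused with the big bottle at (168,130), the turquoise look-alike at (166,261) and the white bottle at (35,148).
- **Jar:** blue lid at (258,140).
- **Tape measure:** (269,202), hook pointing up in the image.
- **Red rack:** (176,203). It could be confused with the blue rack at (221,226) and the red pencil at (336,267).
- **Pads:** red (326,146), yellow (364,146), white (326,192), blue (365,193).

```bash
cat > h.py <<'E'
import numpy as np,cv2
def ray(d,px,z):
    K,T=d["camera_matrix"],d["extrinsics"]
    p=np.linalg.solve(K,[px[0],px[1],1.]); v=T[:3,:3]@[p[0],-p[1],-p[2]]; o=T[:3,3]
    return (o+v*(z-o[2])/v[2])[:2]
def proj(d,P):
    T=d["extrinsics"];c=T[:3,:3].T@(np.array(P)-T[:3,3]);u=d["camera_matrix"]@[c[0],-c[1],-c[2]];return u[:2]/u[2]
def mask(img,lo,hi):
    h=cv2.cvtColor(img,cv2.COLOR_BGR2HSV)
    if lo[0]>hi[0]: return cv2.inRange(h,(0,*lo[1:]),hi)|cv2.inRange(h,lo,(180,*hi[1:]))
    return cv2.inRange(h,lo,hi)
def blob(img,lo,hi,roi,z,d,close=0):
    m=mask(img,lo,hi); k=np.zeros_like(m);x0,y0,x1,y1=roi;k[y0:y1,x0:x1]=m[y0:y1,x0:x1]
    if close:k=cv2.morphologyEx(k,cv2.MORPH_CLOSE,np.ones((close,close)))
    cs,_=cv2.findContours(k,cv2.RETR_EXTERNAL,cv2.CHAIN_APPROX_NONE);c=max(cs,key=cv2.contourArea)
    hull=cv2.convexHull(c)[:,0,:].astype(float)
    w=np.array([ray(d,p,z) for p in hull])*1000
    r=cv2.minAreaRect(w.astype(np.float32)); b=cv2.boxPoints(r)
    e=max((b[1]-b[0],b[2]-b[1]),key=np.linalg.norm)
    px=cv2.minAreaRect(hull.astype(np.float32))
    return dict(c=np.round(r[0],1),size=np.round(sorted(r[1]),1),lang=round(float(np.degrees(np.arctan2(e[1],e[0]))%180),1),px=np.round(px[0],1),area=cv2.contourArea(c))
RED=((170,120,60),(8,255,255));YEL=((18,120,60),(35,255,255));BLU=((100,120,40),(125,255,255))
E
python3 - <<'E'
from h import *;import pickle
d=pickle.load(open("top0.pkl","rb"));I=d["img"]
def P(n,*a,**k):print(n,blob(I,*a,**k))
P("padred",*RED,(312,115,340,175),.008,d);P("padyel",*YEL,(350,115,380,175),.008,d)
P("padblu",*BLU,(342,170,388,215),.008,d);P("padwhi",(0,0,120),(180,90,255),(309,174,342,210),.008,d)
P("jarlid",*BLU,(236,118,280,170),.088,d);P("cap",*RED,(200,150,235,190),.115,d);P("gluebody",*YEL,(200,150,235,190),.088,d)
P("tape",*YEL,(252,180,285,225),.063,d);P("redrack",*RED,(155,178,197,228),.014,d,close=5);P("bluerack",*BLU,(205,200,236,252),.014,d,close=5)
P("big",*RED,(145,108,192,155),.17,d)
cv2.imwrite("pics/c1.png",cv2.resize(I[100:270,140:400],None,fx=3,fy=3,interpolation=cv2.INTER_CUBIC))
E
```

```text
padred {'c': array([552.3,  -6.6]), 'size': array([ 45.4, 100.6]), 'lang': 178.6, 'px': array([325.5, 145. ]), 'area': 955.0}
padyel {'c': array([550.2, -89.8]), 'size': array([47.8, 85.1]), 'lang': 179.2, 'px': array([364. , 145.5]), 'area': 806.5}
padblu {'c': array([449.6, -87.5]), 'size': array([75.2, 77.5]), 'lang': 178.3, 'px': array([364.5, 192. ]), 'area': 1011.0}
padwhi {'c': array([451.2,  -4.4]), 'size': array([54.8, 55.7]), 'lang': 43.8, 'px': array([325.8, 191.8]), 'area': 518.5}
jarlid {'c': array([549.7, 138. ]), 'size': array([55.8, 58.7]), 'lang': 179.3, 'px': array([258. , 139.5]), 'area': 628.0}
cap {'c': array([489.4, 222.6]), 'size': array([19.5, 21.2]), 'lang': 89.2, 'px': array([214.5, 168. ]), 'area': 85.0}
gluebody {'c': array([490.7, 223.2]), 'size': array([46.6, 48.1]), 'lang': 125.1, 'px': array([215.4, 169.4]), 'area': 428.5}
tape {'c': array([424.7, 119.7]), 'size': array([36.2, 66.8]), 'lang': 174.0, 'px': array([268. , 202.9]), 'area': 477.5}
redrack {'c': array([432.1, 313.5]), 'size': array([34.4, 86.5]), 'lang': 147.9, 'px': array([175.4, 202.8]), 'area': 611.5}
bluerack {'c': array([381.4, 219. ]), 'size': array([31.1, 84.2]), 'lang': 1.7, 'px': array([220.7, 226.1]), 'area': 547.0}
big {'c': array([563.1, 312.5]), 'size': array([31.1, 34.2]), 'lang': 44.1, 'px': array([162.5, 124.5]), 'area': 245.0}
```

View pics/c1.png

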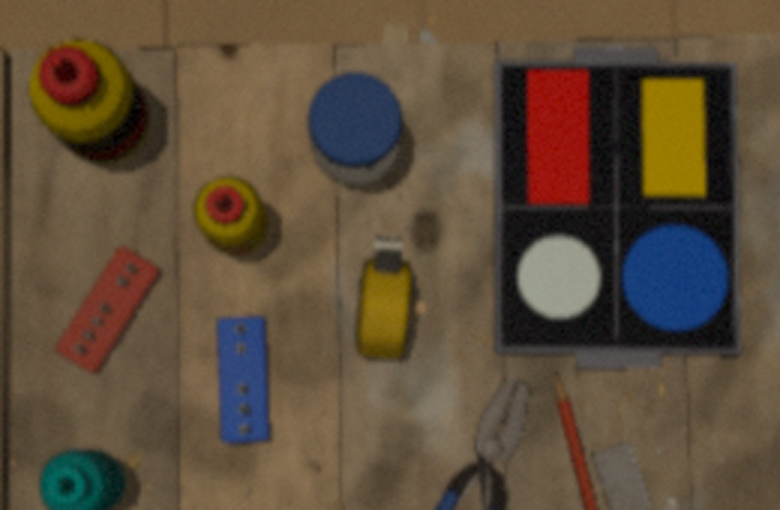

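The crop confirms the choices: small yellow bottle at crop (228,212), jar lid (355,120), tape with its hook towards +x (388,305), red rack (108,310). Before moving I'll check whether the hanging cable is in the way.

Run:
```python
from h import *;import pickle
from station import robot
s=pickle.load(open("scene0.pkl","rb"));d=pickle.load(open("top0.pkl","rb"))
for px in((370,60),(365,200),(400,270),(345,200),(320,330)):
    print(px)
    for z in(0,.1,.2,.3,.4,.5,.6):
        w=ray(s,px,z);print("  z",z,w.round(3),proj(d,[*w,z]).round(0))
print([a for a in dir(robot) if a[0]!='_'],robot.tip_reach)
for P in((.451,-.0045,.008),(.4905,.223,.115),(.55,.138,.088)):print(proj(s,P))
```

```text
(370, 60)
  z 0 [ 1.058 -1.077] [782. -77.]
  z 0.1 [ 0.888 -0.82 ] [716. -28.]
  z 0.2 [ 0.718 -0.562] [634.  33.]
  z 0.3 [ 0.548 -0.305] [529. 111.]
  z 0.4 [ 0.378 -0.047] [390. 214.]
  z 0.5 [0.208 0.21 ] [198. 357.]
  z 0.6 [0.037 0.468] [-86. 568.]
(365, 200)
  z 0 [ 0.39  -0.118] [379. 220.]
  z 0.1 [0.309 0.012] [325. 260.]
  z 0.2 [0.228 0.141] [258. 310.]
  z 0.3 [0.147 0.271] [174. 372.]
  z 0.4 [0.066 0.4  ] [ 63. 455.]
  z 0.5 [-0.015  0.53 ] [-87. 567.]
  z 0.6 [-0.096  0.659] [-305.  729.]
(400, 270)
  z 0 [0.168 0.056] [300. 327.]
  z 0.1 [0.117 0.162] [248. 363.]
  z 0.2 [0.065 0.269] [185. 408.]
  z 0.3 [0.014 0.375] [104. 465.]
  z 0.4 [-0.037  0.481] [ -1. 539.]
  z 0.5 [-0.089  0.588] [-144.  640.]
  z 0.6 [-0.14   0.694] [-349.  784.]
(345, 200)
  z 0 [ 0.428 -0.08 ] [361. 202.]
  z 0.1 [0.342 0.045] [308. 243.]
  z 0.2 [0.256 0.169] [242. 294.]
  z 0.3 [0.17  0.294] [159. 357.]
  z 0.4 [0.084 0.418] [ 50. 441.]
  z 0.5 [-0.002  0.543] [-98. 555.]
  z 0.6 [-0.088  0.667] [-313.  721.]
(320, 330)
  z 0 [0.184 0.313] [177. 322.]
  z 0.1 [0.13  0.385] [130. 359.]
  z 0.2 [0.077 0.457] [ 73. 404.]
  z 0.3 [0.023 0.529] [ -0. 461.]
  z 0.4 [-0.03   0.601] [-95. 536.]
  z 0.5 [-0.084  0.674] [-223.  637.]
  z 0.6 [-0.137  0.746] [-407.  783.]
['PlanningError', 'tip_reach'] 0.025
[320.51667658 205.39598671]
[244.75995039 199.76294285]
[254.06208679 185.70623597]
```

Call:
servo_tool:
  commands:
    - {"translation": [0,0,0],"turn": 6.65}
    - {"translation": [0,0,0],"turn": 6.65}
    - {"translation": [0,0,0],"turn": 6.65}
    - {"translation": [0,0,0],"turn": 6.65}
    - {"translation": [0,0,0],"turn": 0}
  hand: 0
  squeeze: 40

```text
clock: 0.6
position: [0.2912, -0.5808, 0.2557]
tcp_rot: [-3.141, -0.0, 0.001]
wrist_force: [-0.1, 0.1, -0.4]
finger_gap: 0.997
grip_force: 0.0
```

Call:
servo_tool:
  commands:
    - {"translation": [16.5,-32,0],"turn": 0}
    - {"translation": [16.5,-32,0],"turn": 0}
    - {"translation": [16.5,-32,0],"turn": 0}
    - {"translation": [16.5,-32,0],"turn": 0}
    - {"translation": [16.5,-32,0],"turn": 0}

```text
clock: 1.1
position: [0.3742, -0.4195, 0.2561]
tcp_rot: [-3.142, -0.006, 0.0]
wrist_force: [0.2, -1.5, -1.0]
finger_gap: 1.0
grip_force: 0.0
```

Call:
servo_tool:
  commands:
    - {"translation": [16.5,-32,0],"turn": 0}
    - {"translation": [16.5,-32,0],"turn": 0}
    - {"translation": [16.5,-32,0],"turn": 0}
    - {"translation": [16.5,-32,0],"turn": 0}
    - {"translation": [16.5,-32,0],"turn": 0}

```text
clock: 1.6
position: [0.4565, -0.2596, 0.2562]
tcp_rot: [3.141, 0.006, -0.0]
wrist_force: [0.1, 0.1, 0.5]
finger_gap: 1.001
grip_force: 0.0
```

Call:
servo_tool:
  commands:
    - {"translation": [16.5,-32,0],"turn": 0}
    - {"translation": [16.5,-32,0],"turn": 0}
    - {"translation": [16.5,-32,0],"turn": 0}
    - {"translation": [16.5,-32,0],"turn": 0}
    - {"translation": [16.5,-32,0],"turn": 0}

```text
clock: 2.1
position: [0.5389, -0.0996, 0.2562]
tcp_rot: [3.141, 0.006, -0.0]
wrist_force: [0.4, -1.1, -0.1]
finger_gap: 0.999
grip_force: 0.0
```

Call:
servo_tool:
  commands:
    - {"translation": [-4.8,-32.4,0],"turn": 0}
    - {"translation": [-4.8,-32.4,0],"turn": 0}
    - {"translation": [-4.8,-32.4,0],"turn": 0}
    - {"translation": [-4.8,-32.4,0],"turn": 0}
    - {"translation": [0,0,0],"turn": 0}

```text
clock: 2.6
position: [0.5183, 0.0346, 0.2565]
tcp_rot: [-3.14, -0.019, -0.0]
wrist_force: [-0.0, 0.7, 0.9]
finger_gap: 1.002
grip_force: 0.0
```

Call:
servo_tool:
  commands:
    - {"translation": [-5,-32,0],"turn": 0}
    - {"translation": [-5,-32,0],"turn": 0}
    - {"translation": [-5,-32,0],"turn": 0}
    - {"translation": [-5,-32,0],"turn": 0}
    - {"translation": [-5,-32,0],"turn": 0}

```text
clock: 3.1
position: [0.494, 0.1892, 0.2562]
tcp_rot: [3.141, 0.004, 0.0]
wrist_force: [0.7, 0.0, -0.4]
finger_gap: 0.998
grip_force: 0.0
```

Call:
servo_tool:
  commands:
    - {"translation": [-1,-15,0],"turn": 0}
    - {"translation": [-1,-13,0],"turn": 0}
    - {"translation": [0,0,0],"turn": 0}
    - {"translation": [0,0,0],"turn": 0}
    - {"translation": [0,0,0],"turn": 0}

```text
clock: 3.6
position: [0.4927, 0.215, 0.2561]
tcp_rot: [3.141, -0.002, -0.0]
wrist_force: [-0.4, 0.4, -0.2]
finger_gap: 1.002
grip_force: 0.0
```

Run:
```python
from station import readout, imaging
import cv2,pickle
for n in("wrist","scene"):
    d=imaging.read_camera(n); cv2.imwrite(f"pics/{n}1.png",d["img"]); pickle.dump(d,open(n+"1.pkl","wb"))
    print(d["extrinsics"])
s=readout.state();print(s["position"],s["tcp_rot"],s["qpos"])
a=cv2.imread("pics/wrist1.png");b=cv2.imread("pics/scene1.png");cv2.imwrite("pics/v1.png",cv2.resize(cv2.hconcat([a,b]),(800,300)))
```

```text
[[-1.03427496e-03  9.56487790e-01  2.91770521e-01  5.67031952e-01]
 [-9.99999227e-01 -1.19080683e-03  3.58905454e-04  2.15214052e-01]
 [ 6.90731015e-04 -2.91769924e-01  9.56488282e-01  3.73742342e-01]
 [ 0.00000000e+00  0.00000000e+00  0.00000000e+00  1.00000000e+00]]
[[-0.72590187  0.39664395 -0.56190751 -0.21732884]
 [-0.68757922 -0.3978671   0.6074015   0.8534305 ]
 [ 0.01735762  0.82726981  0.56153661  0.74971815]
 [ 0.          0.          0.          1.        ]]
[0.49261384 0.2153205  0.25619664] [ 3.14096170e+00 -2.03114224e-03 -1.73192828e-05] [ 0.16912523  0.12819768 -0.68001669  1.71072717  0.08339317  1.3320858
 -2.09874297]
```

View pics/v1.png

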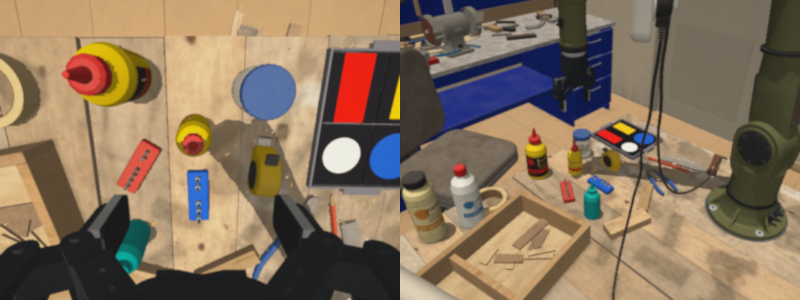

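Wrist view shows the bottle at (275,190) in full-size pixels, the red rack (193,230), jar lid (370,130) and tape (370,230). The arm is clear of the cable. I'll refine positions from this closer view.

Run:
```python
from h import *;import pickle
d=pickle.load(open("wrist1.pkl","rb"));I=d["img"]
def P(n,*a,**k):print(n,blob(I,*a,**k))
P("cap",*RED,(245,160,300,220),.11,d);P("body",*YEL,(240,150,300,225),.08,d)
P("jarlid",*BLU,(320,80,420,180),.088,d);P("tape",*YEL,(335,180,400,280),.063,d)
P("redrack",*RED,(150,180,230,275),.014,d,close=7);P("white",(0,0,150),(180,60,255),(440,185,515,245),.008,d);P("padred",*RED,(460,60,530,180),.008,d)
P("capbig",*RED,(80,80,160,135),.17,d)
m=mask(I,*RED);k=m[160:220,245:300];ys,xs=np.nonzero(k);print(xs.min()+245,xs.max()+245,ys.min()+160,ys.max()+160)
cv2.imwrite("pics/c2.png",cv2.resize(I[60:300,180:430],(750,600),interpolation=cv2.INTER_CUBIC) if 0 else cv2.resize(I[60:290,230:430],None,fx=2.5,fy=2.5,interpolation=cv2.INTER_CUBIC))
```

```text
cap {'c': array([495.7, 224.2]), 'size': array([22.2, 23. ]), 'lang': 9.8, 'px': array([269.9, 201.7]), 'area': 593.5}
body {'c': array([497.3, 222.5]), 'size': array([46.4, 52.1]), 'lang': 143.1, 'px': array([273. , 190.4]), 'area': 2319.5}
jarlid {'c': array([554.7, 158.6]), 'size': array([22.2, 55.4]), 'lang': 166.6, 'px': array([351.7, 122.5]), 'area': 263.0}
tape {'c': array([443.8, 127.1]), 'size': array([47.4, 72.5]), 'lang': 174.0, 'px': array([371.7, 239.5]), 'area': 2186.5}
redrack {'c': array([433.2, 313.2]), 'size': array([33.9, 90.6]), 'lang': 147.8, 'px': array([194.1, 232.7]), 'area': 2185.5}
white {'c': array([449.5,  -4.6]), 'size': array([58.5, 58.6]), 'lang': 20.8, 'px': array([477.5, 217. ]), 'area': 2009.0}
padred {'c': array([550.9,  -6.5]), 'size': array([46.8, 98.9]), 'lang': 178.7, 'px': array([496.8, 122.4]), 'area': 4316.0}
capbig {'c': array([568., 306.]), 'size': array([28.2, 39.1]), 'lang': 89.9, 'px': array([120.5, 106. ]), 'area': 2802.5}
256 284 188 216
```

View pics/c2.png

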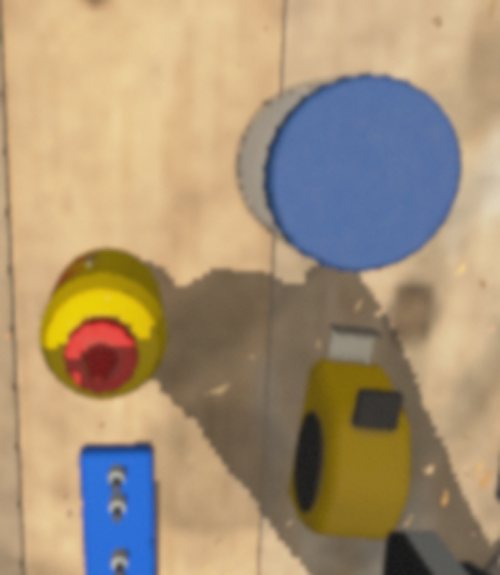

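Run:
```python
from h import *;import pickle
w=pickle.load(open("wrist1.pkl","rb"));t=pickle.load(open("top0.pkl","rb"))
for z in(.11,.12,.126):print(z,ray(w,(270,204),z),ray(t,(214.7,168),z))
for z in(.085,.088):print(z,ray(w,(376.4,128.8),z),ray(t,(258.2,140),z))
```

```text
0.11 [0.49389519 0.22418546] [0.49011701 0.22259455]
0.12 [0.49666823 0.2238453 ] [0.48861568 0.22174329]
0.126 [0.49833205 0.22364121] [0.48771489 0.22123254]
0.085 [0.55072747 0.13723976] [0.54921886 0.13761581]
0.088 [0.55089687 0.1380499 ] [0.548613  0.1376051]
```

Call:
servo_tool:
  commands:
    - {"translation": [0,-4,0],"turn": 0}
    - {"translation": [0,-4,10],"turn": 0}
    - {"translation": [0,0,30],"turn": 0}
    - {"translation": [0,0,30],"turn": 0}
    - {"translation": [0,0,30],"turn": 0}

```text
clock: 4.2
position: [0.4919, 0.2249, 0.1547]
tcp_rot: [3.142, 0.002, 0.0]
wrist_force: [0.5, 1.1, 0.1]
finger_gap: 0.999
grip_force: 0.0
```

Call:
servo_tool:
  commands:
    - {"translation": [0,0,25],"turn": 0}
    - {"translation": [0,0,23],"turn": 0}
    - {"translation": [0,0,15],"turn": 0}
    - {"translation": [0,0,5],"turn": 0}
    - {"translation": [0,0,0],"turn": 0}

```text
clock: 4.7
position: [0.4919, 0.2247, 0.0878]
tcp_rot: [3.141, 0.001, -0.002]
wrist_force: [0.0, 0.4, -0.0]
finger_gap: 0.999
grip_force: 0.0
```

Call:
servo_tool:
  commands:
    - {"translation": [0,0,0],"turn": 0}
    - {"translation": [0,0,0],"turn": 0}
    - {"translation": [0,0,0],"turn": 0}
    - {"translation": [0,0,0],"turn": 0}
    - {"translation": [0,0,0],"turn": 0}
  hand: 1
  squeeze: 35

```text
clock: 5.2
position: [0.493, 0.2249, 0.0895]
tcp_rot: [-3.141, -0.001, -0.003]
wrist_force: [-0.7, -0.8, 5.9]
finger_gap: 0.537
grip_force: 35.8
```

Call:
servo_tool:
  commands:
    - {"translation": [0,0,0],"turn": 0}
    - {"translation": [0,0,0],"turn": 0}
    - {"translation": [0,0,0],"turn": 0}
    - {"translation": [0,0,0],"turn": 0}
    - {"translation": [0,0,0],"turn": 0}

```text
clock: 5.7
position: [0.493, 0.2249, 0.0895]
tcp_rot: [-3.141, -0.001, -0.003]
wrist_force: [-1.1, -0.9, 6.6]
finger_gap: 0.541
grip_force: 35.8
```

Call:
servo_tool:
  commands:
    - {"translation": [0,0,-5],"turn": 0}
    - {"translation": [0,0,-25],"turn": 0}
    - {"translation": [0,0,-35],"turn": 0}
    - {"translation": [0,0,-35],"turn": 0}
    - {"translation": [0,0,-10],"turn": 0}

```text
clock: 6.2
position: [0.4937, 0.2258, 0.2021]
tcp_rot: [-3.14, -0.001, -0.009]
wrist_force: [0.4, 0.6, -1.6]
finger_gap: 0.536
grip_force: 36.3
```

Call:
servo_tool:
  commands:
    - {"translation": [-4,15,0],"turn": 0}
    - {"translation": [-4,20,0],"turn": 0}
    - {"translation": [-4,25,0],"turn": 0}
    - {"translation": [-5,25,0],"turn": 0}
    - {"translation": [-5,25,0],"turn": 0}

```text
clock: 6.7
position: [0.4693, 0.1135, 0.1972]
tcp_rot: [3.141, 0.001, -0.002]
wrist_force: [-0.1, -0.1, -1.4]
finger_gap: 0.538
grip_force: 36.3
```

Call:
servo_tool:
  commands:
    - {"translation": [-5,25,0],"turn": 0}
    - {"translation": [-5,25,0],"turn": 0}
    - {"translation": [-4,25,0],"turn": 0}
    - {"translation": [-4,20,0],"turn": 0}
    - {"translation": [-3,15,0],"turn": 0}

```text
clock: 7.2
position: [0.4482, 0.003, 0.1972]
tcp_rot: [3.141, -0.002, -0.003]
wrist_force: [-0.4, -0.1, -0.9]
finger_gap: 0.537
grip_force: 36.3
```

Call:
servo_tool:
  commands:
    - {"translation": [0,9,0],"turn": 0}
    - {"translation": [0,0,0],"turn": 0}
    - {"translation": [0,0,0],"turn": 0}
    - {"translation": [0,0,0],"turn": 0}
    - {"translation": [0,0,0],"turn": 0}

```text
clock: 7.7
position: [0.4494, -0.0035, 0.1982]
tcp_rot: [-3.141, -0.003, 0.0]
wrist_force: [0.2, -0.1, -1.1]
finger_gap: 0.537
grip_force: 36.3
```

Run:
```python
from h import *
from station import readout, imaging
d=imaging.read_camera("wrist"); cv2.imwrite("pics/wrist2.png",d["img"])
s=readout.state();print(s["position"],s["tcp_rot"],s["qpos"],s["grip_force"])
print(blob(d["img"],(0,0,150),(180,60,255),(200,150,400,330),.008,d))
```

```text
[ 0.44938275 -0.00362772  0.19824175] [-3.14152010e+00 -3.03505832e-03  1.45500647e-04] [ 0.44670154 -0.05493314 -0.47844045  1.98582653 -0.02715409  1.20475516
 -1.59026291] 36.31505906581879
{'c': array([457.8,  -3.7]), 'size': array([42.8, 57.3]), 'lang': 90.1, 'px': array([282., 183.]), 'area': 2052.0}
```

View pics/wrist2.png

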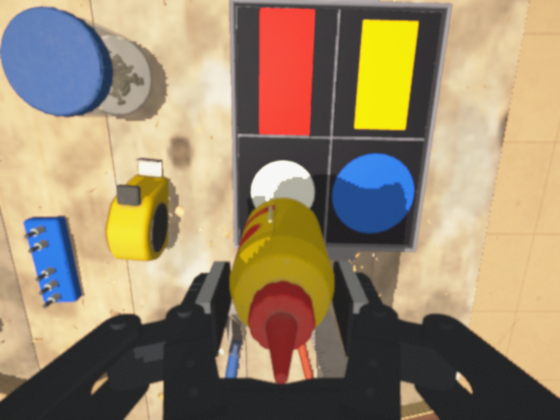

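The picture shows the bottle held upright over the white circle (centre near (282,190)). Lowering it now.

Call:
servo_tool:
  commands:
    - {"translation": [1,0.5,15],"turn": 0}
    - {"translation": [0,0,25],"turn": 0}
    - {"translation": [0,0,25],"turn": 0}
    - {"translation": [0,0,18],"turn": 0}
    - {"translation": [0,0,9],"turn": 0}

```text
clock: 8.25
position: [0.4493, -0.0045, 0.1047]
tcp_rot: [-3.141, -0.002, 0.004]
wrist_force: [-0.2, -0.3, -0.5]
finger_gap: 0.535
grip_force: 36.3
```

Call:
servo_tool:
  commands:
    - {"translation": [0,0,4],"turn": 0}
    - {"translation": [0,0,2],"turn": 0}
    - {"translation": [0,0,1],"turn": 0}
    - {"translation": [0,0,0],"turn": 0}
    - {"translation": [0,0,0],"turn": 0}

```text
clock: 8.75
position: [0.4508, -0.0049, 0.0999]
tcp_rot: [3.141, 0.001, 0.002]
wrist_force: [0.8, -0.4, -1.7]
finger_gap: 0.536
grip_force: 36.3
```

Call:
servo_tool:
  commands:
    - {"translation": [0,0,1],"turn": 0}
    - {"translation": [0,0,1],"turn": 0}
    - {"translation": [0,0,0.5],"turn": 0}
    - {"translation": [0,0,0],"turn": 0}
    - {"translation": [0,0,0],"turn": 0}

```text
clock: 9.25
position: [0.4507, -0.005, 0.0975]
tcp_rot: [3.141, 0.001, 0.001]
wrist_force: [-2.3, -0.6, 5.7]
finger_gap: 0.536
grip_force: 36.9
```

Call:
servo_tool:
  commands:
    - {"translation": [0,0,0],"turn": 0}
    - {"translation": [0,0,0],"turn": 0}
    - {"translation": [0,0,0],"turn": 0}
    - {"translation": [0,0,0],"turn": 0}
    - {"translation": [0,0,0],"turn": 0}
  hand: 0.1

```text
clock: 9.75
position: [0.4502, -0.0049, 0.0967]
tcp_rot: [3.142, 0.001, -0.0]
wrist_force: [1.2, -0.7, -0.1]
finger_gap: 0.898
grip_force: 0.0
```

Call:
servo_tool:
  commands:
    - {"translation": [0,0,-5],"turn": 0}
    - {"translation": [0,0,-15],"turn": 0}
    - {"translation": [0,0,-30],"turn": 0}
    - {"translation": [0,0,-40],"turn": 0}
    - {"translation": [0,0,-40],"turn": 0}
  hand: 0

```text
clock: 10.25
position: [0.4499, -0.0047, 0.2283]
tcp_rot: [-3.142, -0.001, 0.001]
wrist_force: [0.8, 0.0, 0.1]
finger_gap: 1.0
grip_force: 0.0
```

Call:
servo_tool:
  commands:
    - {"translation": [10,-15,-20],"turn": 0}
    - {"translation": [12,-20,0],"turn": 0}
    - {"translation": [15,-25,0],"turn": 0}
    - {"translation": [15,-25,0],"turn": 0}
    - {"translation": [12,-20,0],"turn": 0}

```text
clock: 10.75
position: [0.5149, 0.1018, 0.2473]
tcp_rot: [-3.141, -0.002, -0.001]
wrist_force: [0.3, -0.5, -0.3]
finger_gap: 0.999
grip_force: 0.0
```

Call:
servo_tool:
  commands:
    - {"translation": [12,-15,0],"turn": 0}
    - {"translation": [12,-10,0],"turn": 0}
    - {"translation": [12,-10,0],"turn": 0}
    - {"translation": [0,0,0],"turn": 0}
    - {"translation": [0,0,0],"turn": 0}

```text
clock: 11.25
position: [0.5499, 0.1351, 0.2467]
tcp_rot: [3.141, 0.001, -0.001]
wrist_force: [-0.4, -0.2, -0.3]
finger_gap: 1.001
grip_force: 0.0
```

Run:
```python
from h import *
from station import readout, imaging
d=imaging.read_camera("wrist"); cv2.imwrite("pics/wrist3.png",d["img"])
s=readout.state();print(s["position"],s["tcp_rot"],s["qpos"],s["grip_force"])
t=imaging.read_camera("top");I=t["img"]
print("glue",blob(I,*YEL,(305,165,350,215),.095,t),blob(I,*RED,(305,172,350,215),.123,t))
cv2.imwrite("pics/c3.png",cv2.hconcat([cv2.resize(d["img"],(400,300)),cv2.resize(I[90:240,210:410],(400,300))]))
```

```text
[0.5498263  0.13464114 0.24674315] [ 3.14102271e+00  3.81462277e-04 -9.72384976e-04] [ 0.26248011  0.19606807 -0.6211438   1.65932502  0.11750299  1.32455309
 -1.9489467 ] 0.0Traceback (most recent call last):
  File "<stdin>", line 6, in <module>
  File "h.py", line 15, in blob
    cs,_=cv2.findContours(k,cv2.RETR_EXTERNAL,cv2.CHAIN_APPROX_NONE);c=max(cs,key=cv2.contourArea)
                                                                       ~~~^^^^^^^^^^^^^^^^^^^^^^^^
ValueError: max() iterable argument is empty
```

Run:
```python
from h import *
from station import imaging
d=imaging.read_camera("wrist");I=d["img"];t=imaging.read_camera("top")["img"]
print(blob(I,(100,60,40),(125,255,255),(150,60,400,330),.088,d))
cv2.imwrite("pics/c3.png",cv2.hconcat([cv2.resize(I,(400,300)),cv2.resize(t,(400,300))]))
```

```text
{'c': array([551.2, 138.2]), 'size': array([60.2, 61. ]), 'lang': 0.0, 'px': array([277. , 198.5]), 'area': 4017.5}
```

View pics/c3.png

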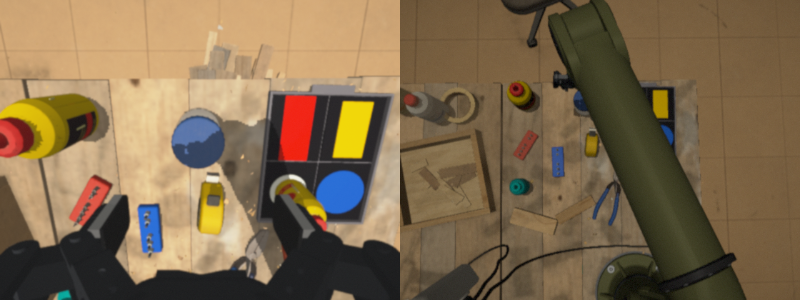

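Call:
servo_tool:
  commands:
    - {"translation": [0.9,-3.5,0],"turn": 0}
    - {"translation": [0,0,5],"turn": -7.5}
    - {"translation": [0,0,10],"turn": -7.5}
    - {"translation": [0,0,10],"turn": -7.5}
    - {"translation": [0,0,10],"turn": -7.5}

```text
clock: 11.95
position: [0.5511, 0.1387, 0.2116]
tcp_rot: [3.032, 0.822, 0.001]
wrist_force: [1.0, 0.1, -0.2]
finger_gap: 1.002
grip_force: 0.0
```

Call:
servo_tool:
  commands:
    - {"translation": [0,0,10],"turn": -7.5}
    - {"translation": [0,0,5],"turn": -7.5}
    - {"translation": [0,0,0],"turn": 0}
    - {"translation": [0,0,0],"turn": 0}
    - {"translation": [0,0,0],"turn": 0}

```text
clock: 12.45
position: [0.5514, 0.1387, 0.1974]
tcp_rot: [2.903, 1.2, 0.001]
wrist_force: [-0.1, -0.1, 0.3]
finger_gap: 1.003
grip_force: 0.0
```

Call:
servo_tool:
  commands:
    - {"translation": [0,0,15],"turn": 0}
    - {"translation": [0,0,25],"turn": 0}
    - {"translation": [0,0,25],"turn": 0}
    - {"translation": [0,0,20],"turn": 0}
    - {"translation": [0,0,15],"turn": 0}

```text
clock: 12.95
position: [0.5501, 0.1384, 0.0945]
tcp_rot: [-2.902, -1.202, 0.003]
wrist_force: [-0.1, 0.6, 0.4]
finger_gap: 1.002
grip_force: 0.0
```

Call:
servo_tool:
  commands:
    - {"translation": [0,0,15],"turn": 0}
    - {"translation": [0,0,10],"turn": 0}
    - {"translation": [0,0,7],"turn": 0}
    - {"translation": [0,0,0],"turn": 0}
    - {"translation": [0,0,0],"turn": 0}

```text
clock: 13.45
position: [0.5516, 0.1388, 0.0652]
tcp_rot: [2.902, 1.203, 0.001]
wrist_force: [0.0, -0.1, 0.1]
finger_gap: 0.999
grip_force: 0.0
```

Call:
servo_tool:
  commands:
    - {"translation": [0,0,0],"turn": 0}
    - {"translation": [0,0,0],"turn": 0}
    - {"translation": [0,0,0],"turn": 0}
    - {"translation": [0,0,0],"turn": 0}
    - {"translation": [0,0,0],"turn": 0}
  hand: 1
  squeeze: 45

```text
clock: 13.95
position: [0.5516, 0.139, 0.0662]
tcp_rot: [2.902, 1.203, 0.002]
wrist_force: [-2.0, -0.5, 4.8]
finger_gap: 0.743
grip_force: 49.3
```

Call:
servo_tool:
  commands:
    - {"translation": [0,0,0],"turn": 0}
    - {"translation": [0,0,0],"turn": 0}
    - {"translation": [0,0,-2],"turn": 0}
    - {"translation": [0,0,-5],"turn": 0}
    - {"translation": [0,0,-10],"turn": 0}

```text
clock: 14.45
position: [0.5502, 0.1383, 0.0812]
tcp_rot: [-2.902, -1.203, 0.004]
wrist_force: [-0.4, -0.7, -3.5]
finger_gap: 0.742
grip_force: 50.2
```

Call:
servo_tool:
  commands:
    - {"translation": [0,0,-15],"turn": 0}
    - {"translation": [0,0,-15],"turn": 0}
    - {"translation": [-8,8,-10],"turn": 0}
    - {"translation": [-15,15,0],"turn": 0}
    - {"translation": [-18,18,0],"turn": 0}

```text
clock: 14.95
position: [0.5516, 0.0803, 0.1233]
tcp_rot: [2.9, 1.205, 0.003]
wrist_force: [1.9, -0.2, -2.6]
finger_gap: 0.74
grip_force: 50.3
```

Call:
servo_tool:
  commands:
    - {"translation": [-18,18,0],"turn": 0}
    - {"translation": [-18,18,0],"turn": 0}
    - {"translation": [-18,18,0],"turn": 0}
    - {"translation": [-18,18,0],"turn": 0}
    - {"translation": [-18,18,0],"turn": 0}

```text
clock: 15.45
position: [0.5511, -0.0488, 0.1227]
tcp_rot: [2.902, 1.202, 0.0]
wrist_force: [0.1, -0.2, -3.9]
finger_gap: 0.742
grip_force: 50.3
```

Call:
servo_tool:
  commands:
    - {"translation": [-15,15,0],"turn": 0}
    - {"translation": [-10,10,0],"turn": 0}
    - {"translation": [-4,4,0],"turn": 0}
    - {"translation": [-5,-5,0],"turn": 0}
    - {"translation": [-10,-10,0],"turn": 0}

```text
clock: 15.95
position: [0.5302, -0.086, 0.122]
tcp_rot: [-2.9, -1.205, -0.002]
wrist_force: [-0.5, -0.9, -3.5]
finger_gap: 0.738
grip_force: 50.3
```

Call:
servo_tool:
  commands:
    - {"translation": [-15,-15,0],"turn": 0}
    - {"translation": [-15,-15,0],"turn": 0}
    - {"translation": [-15,-15,0],"turn": 0}
    - {"translation": [-8,-8,0],"turn": 0}
    - {"translation": [-3,-3,0],"turn": 0}

```text
clock: 16.45
position: [0.4498, -0.0868, 0.1218]
tcp_rot: [2.901, 1.205, -0.001]
wrist_force: [0.3, -0.7, -3.3]
finger_gap: 0.745
grip_force: 50.3
```

Call:
servo_tool:
  commands:
    - {"translation": [0,0,0],"turn": 0}
    - {"translation": [0,0,0],"turn": 0}
    - {"translation": [0,0,0],"turn": 0}
    - {"translation": [0,0,0],"turn": 0}
    - {"translation": [0,0,0],"turn": 0}

```text
clock: 16.95
position: [0.4512, -0.0876, 0.1217]
tcp_rot: [-2.902, -1.203, -0.0]
wrist_force: [0.1, 0.2, -3.1]
finger_gap: 0.741
grip_force: 50.3
```

Call:
servo_tool:
  commands:
    - {"translation": [0,-1.1,10],"turn": 0}
    - {"translation": [0,0,15],"turn": 0}
    - {"translation": [0,0,12],"turn": 0}
    - {"translation": [0,0,6],"turn": 0}
    - {"translation": [0,0,2],"turn": 0}

```text
clock: 17.45
position: [0.4494, -0.0867, 0.0757]
tcp_rot: [-2.901, -1.203, 0.002]
wrist_force: [0.1, -0.4, -3.5]
finger_gap: 0.741
grip_force: 50.4
```

Call:
servo_tool:
  commands:
    - {"translation": [0,0,1],"turn": 0}
    - {"translation": [0,0,1],"turn": 0}
    - {"translation": [0,0,0.5],"turn": 0}
    - {"translation": [0,0,0],"turn": 0}
    - {"translation": [0,0,0],"turn": 0}

```text
clock: 17.95
position: [0.4502, -0.087, 0.0746]
tcp_rot: [2.902, 1.203, 0.0]
wrist_force: [0.1, 0.1, -3.4]
finger_gap: 0.74
grip_force: 50.4
```

Call:
servo_tool:
  commands:
    - {"translation": [0,0,0.5],"turn": 0}
    - {"translation": [0,0,0.5],"turn": 0}
    - {"translation": [0,0,0.5],"turn": 0}
    - {"translation": [0,0,0],"turn": 0}
    - {"translation": [0,0,0],"turn": 0}

```text
clock: 18.45
position: [0.4504, -0.0869, 0.0741]
tcp_rot: [2.901, 1.203, -0.0]
wrist_force: [-4.7, 1.0, 9.2]
finger_gap: 0.742
grip_force: 51.7
```

Call:
servo_tool:
  commands:
    - {"translation": [0,0,0],"turn": 0}
    - {"translation": [0,0,0],"turn": 0}
    - {"translation": [0,0,0],"turn": 0}
    - {"translation": [0,0,0],"turn": 0}
    - {"translation": [0,0,0],"turn": 0}
  hand: 0

```text
clock: 18.95
position: [0.4501, -0.0869, 0.0727]
tcp_rot: [2.902, 1.203, 0.0]
wrist_force: [-0.0, 0.7, -0.6]
finger_gap: 0.997
grip_force: 0.0
```

Call:
servo_tool:
  commands:
    - {"translation": [0,0,-5],"turn": 0}
    - {"translation": [0,0,-15],"turn": 0}
    - {"translation": [0,0,-30],"turn": 0}
    - {"translation": [0,0,-40],"turn": 0}
    - {"translation": [0,0,-40],"turn": 0}

```text
clock: 19.45
position: [0.4497, -0.0866, 0.2042]
tcp_rot: [-2.901, -1.203, 0.001]
wrist_force: [1.1, -0.5, 0.3]
finger_gap: 1.0
grip_force: 0.0
```

Call:
servo_tool:
  commands:
    - {"translation": [0,0,-25],"turn": -8}
    - {"translation": [0,0,-10],"turn": -8}
    - {"translation": [0,0,0],"turn": -8}
    - {"translation": [0,0,0],"turn": -8}
    - {"translation": [0,0,0],"turn": -8}

```text
clock: 19.95
position: [0.4501, -0.0868, 0.2383]
tcp_rot: [2.309, 2.13, 0.0]
wrist_force: [-0.1, -0.0, -0.1]
finger_gap: 1.002
grip_force: 0.0
```

Call:
servo_tool:
  commands:
    - {"translation": [0,0,0],"turn": -8.2}
    - {"translation": [0,0,0],"turn": -8.2}
    - {"translation": [0,0,0],"turn": -8.2}
    - {"translation": [0,0,0],"turn": -8.2}
    - {"translation": [0,0,0],"turn": -8.2}

```text
clock: 20.45
position: [0.45, -0.0868, 0.2381]
tcp_rot: [1.417, 2.804, -0.0]
wrist_force: [-0.8, -0.2, -0.0]
finger_gap: 1.003
grip_force: 0.0
```

Call:
servo_tool:
  commands:
    - {"translation": [0,0,0],"turn": -8.2}
    - {"translation": [0,0,0],"turn": -8.2}
    - {"translation": [0,0,0],"turn": -8.2}
    - {"translation": [0,0,0],"turn": -8.2}
    - {"translation": [0,0,0],"turn": -8.2}

```text
clock: 20.95
position: [0.4501, -0.0868, 0.2381]
tcp_rot: [0.345, 3.122, -0.0]
wrist_force: [0.4, 0.1, 0.1]
finger_gap: 1.002
grip_force: 0.0
```

Call:
servo_tool:
  commands:
    - {"translation": [0,0,0],"turn": -6.6}
    - {"translation": [0,0,0],"turn": 0}
    - {"translation": [0,0,0],"turn": 0}
    - {"translation": [0,0,0],"turn": 0}
    - {"translation": [0,0,0],"turn": 0}

```text
clock: 21.45
position: [0.4501, -0.0869, 0.2378]
tcp_rot: [0.176, 3.137, -0.0]
wrist_force: [0.6, -0.1, -0.8]
finger_gap: 0.998
grip_force: 0.0
```

Run:
```python
from h import *
from station import imaging,readout
d=imaging.read_camera("wrist");I=d["img"];t=imaging.read_camera("top")["img"]
s=readout.state();print(s["position"],s["tcp_rot"],s["qpos"],d["extrinsics"][:3,3])
cv2.imwrite("pics/c4.png",cv2.hconcat([cv2.resize(I,(400,300)),cv2.resize(t,(400,300))]))
```

```text
[ 0.45005093 -0.08688648  0.2377983 ] [-1.75538655e-01 -3.13662780e+00  1.59488768e-04] [ 0.66633735 -0.06546524 -0.50783203  1.91245147 -0.03303652  1.28655702
  1.62766959] [ 0.37671266 -0.07836787  0.35551311]
```

View pics/c4.png

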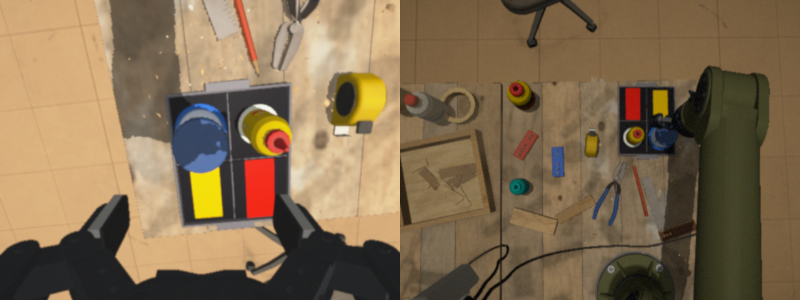

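Both placed items stand in their circles (wrist view: jar about (200,140), bottle (265,135)). Next is the tape.

Call:
servo_tool:
  commands:
    - {"translation": [4,15,0],"turn": 0}
    - {"translation": [6,27,0],"turn": 0}
    - {"translation": [6,27,0],"turn": 0}
    - {"translation": [6,27,0],"turn": 0}
    - {"translation": [6,27,0],"turn": 0}

```text
clock: 22.05
position: [0.4352, 0.0408, 0.2378]
tcp_rot: [0.174, 3.137, -0.0]
wrist_force: [0.1, -0.1, 0.2]
finger_gap: 0.996
grip_force: 0.0
```

Call:
servo_tool:
  commands:
    - {"translation": [6,27,0],"turn": 0}
    - {"translation": [6,26,0],"turn": 0}
    - {"translation": [5,18,0],"turn": 0}
    - {"translation": [3,8,0],"turn": 0}
    - {"translation": [0,0,0],"turn": 0}
  hand: 0.3

```text
clock: 22.55
position: [0.4241, 0.1207, 0.2378]
tcp_rot: [0.17, 3.137, -0.001]
wrist_force: [0.2, -0.7, 0.4]
finger_gap: 0.702
grip_force: 0.0
```

Call:
servo_tool:
  commands:
    - {"translation": [0,0,0],"turn": 0}
    - {"translation": [0,0,0],"turn": 0}
    - {"translation": [0,0,0],"turn": 0}
    - {"translation": [0,0,0],"turn": 0}
    - {"translation": [0,0,0],"turn": 0}

```text
clock: 23.05
position: [0.4249, 0.1188, 0.2378]
tcp_rot: [-0.176, -3.137, 0.0]
wrist_force: [1.0, 0.6, -0.1]
finger_gap: 0.704
grip_force: 0.0
```

Run:
```python
from h import *;import pickle
from station import imaging,readout
d=imaging.read_camera("wrist");I=d["img"];pickle.dump(d,open("w5.pkl","wb"))
s=readout.state();print(s["position"],s["tcp_rot"],s["qpos"],d["extrinsics"][:3,3])
t=imaging.read_camera("top");J=t["img"];pickle.dump(t,open("t5.pkl","wb"))
c=proj(d,(.425,.12,.063));print(c)
x,y=int(c[0]),int(c[1]);print(blob(I,*YEL,(max(x-90,0),max(y-90,0),x+90,y+110),.063,d))
cv2.imwrite("pics/c5.png",cv2.hconcat([I,cv2.resize(J[60:360,300:400],(140,420))]))
```

```text
[0.42482668 0.1189451  0.23775888] [-1.75252739e-01 -3.13658792e+00  1.21232661e-04] [ 0.48777101 -0.12033995 -0.75471734  1.94025586 -0.08565405  1.29030914
  1.2196158 ] [0.35151959 0.12730944 0.3554239 ]
[282.42036982 196.88829629]
{'c': array([418.5, 121.1]), 'size': array([33.4, 61.9]), 'lang': 174.6, 'px': array([283. , 188.5]), 'area': 2405.5}
```

View pics/c5.png

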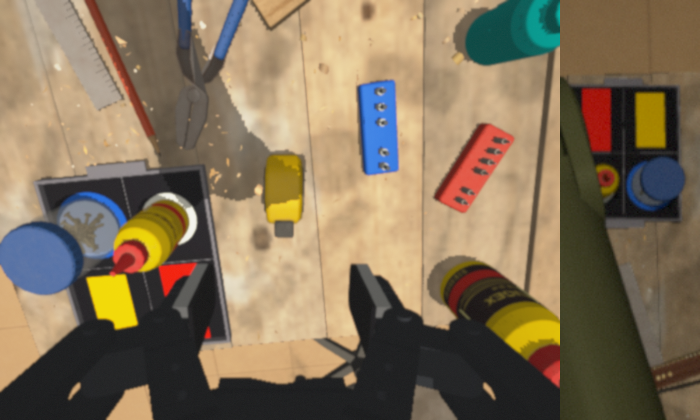

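Call:
servo_tool:
  commands:
    - {"translation": [-2,1,15],"turn": 0}
    - {"translation": [0,0,30],"turn": 0}
    - {"translation": [0,0,35],"turn": 0}
    - {"translation": [0,0,35],"turn": 0}
    - {"translation": [0,0,30],"turn": 0}

```text
clock: 23.65
position: [0.4265, 0.1197, 0.0913]
tcp_rot: [-0.175, -3.136, 0.0]
wrist_force: [0.5, -0.9, -0.7]
finger_gap: 0.704
grip_force: 0.0
```

Call:
servo_tool:
  commands:
    - {"translation": [0,0,25],"turn": 0}
    - {"translation": [0,0,15],"turn": 0}
    - {"translation": [0,0,10],"turn": 0}
    - {"translation": [0,0,3],"turn": 0}
    - {"translation": [0,0,0],"turn": 0}

```text
clock: 24.15
position: [0.4271, 0.1201, 0.0399]
tcp_rot: [0.174, 3.137, 0.0]
wrist_force: [0.1, 0.6, 1.6]
finger_gap: 0.698
grip_force: 0.0
```

Call:
servo_tool:
  commands:
    - {"translation": [0,0,0],"turn": 0}
    - {"translation": [0,0,0],"turn": 0}
    - {"translation": [0,0,0],"turn": 0}
    - {"translation": [0,0,0],"turn": 0}
    - {"translation": [0,0,0],"turn": 0}
  hand: 1
  squeeze: 45

```text
clock: 24.65
position: [0.4279, 0.1203, 0.0408]
tcp_rot: [0.174, 3.135, 0.0]
wrist_force: [-0.1, -0.4, 5.8]
finger_gap: 0.393
grip_force: 45.1
```

Call:
servo_tool:
  commands:
    - {"translation": [0,0,0],"turn": 0}
    - {"translation": [0,0,0],"turn": 0}
    - {"translation": [0,0,0],"turn": 0}
    - {"translation": [0,0,0],"turn": 0}
    - {"translation": [0,0,0],"turn": 0}

```text
clock: 25.15
position: [0.4279, 0.1203, 0.0408]
tcp_rot: [0.174, 3.135, 0.0]
wrist_force: [-0.8, 0.7, 6.7]
finger_gap: 0.392
grip_force: 45.1
```

Call:
servo_tool:
  commands:
    - {"translation": [0,0,-5],"turn": 0}
    - {"translation": [0,0,-20],"turn": 0}
    - {"translation": [0,0,-40],"turn": 0}
    - {"translation": [0,0,-45],"turn": -2.5}
    - {"translation": [0,0,-35],"turn": -2.6}

```text
clock: 25.65
position: [0.4264, 0.12, 0.1866]
tcp_rot: [0.031, 3.141, -0.001]
wrist_force: [0.8, -0.5, -2.9]
finger_gap: 0.391
grip_force: 45.7
```

Call:
servo_tool:
  commands:
    - {"translation": [-5,-8,-10],"turn": 0}
    - {"translation": [-11,-18,0],"turn": 0}
    - {"translation": [-16,-26,0],"turn": 0}
    - {"translation": [-16,-26,0],"turn": 0}
    - {"translation": [-16,-26,0],"turn": 0}

```text
clock: 26.15
position: [0.4879, 0.0127, 0.1931]
tcp_rot: [-0.036, -3.138, 0.001]
wrist_force: [0.5, 0.2, -2.8]
finger_gap: 0.39
grip_force: 45.7
```

Call:
servo_tool:
  commands:
    - {"translation": [-16,-26,0],"turn": 0}
    - {"translation": [-16,-26,0],"turn": 0}
    - {"translation": [-16,-26,0],"turn": 0}
    - {"translation": [-10,-17,0],"turn": 0}
    - {"translation": [-5,-8,0],"turn": 0}

```text
clock: 26.65
position: [0.5489, -0.0922, 0.1931]
tcp_rot: [-0.04, -3.139, -0.001]
wrist_force: [-0.1, -0.3, -3.2]
finger_gap: 0.398
grip_force: 45.7
```

Call:
servo_tool:
  commands:
    - {"translation": [0,0,0],"turn": 0}
    - {"translation": [0,0,0],"turn": 0}
    - {"translation": [0,0,0],"turn": 0}
    - {"translation": [0,0,0],"turn": 0}
    - {"translation": [0,0,0],"turn": 0}

```text
clock: 27.15
position: [0.5491, -0.089, 0.1951]
tcp_rot: [0.033, 3.141, -0.001]
wrist_force: [0.4, -1.5, -2.4]
finger_gap: 0.391
grip_force: 45.7
```

Run:
```python
from h import *
from station import imaging,readout
d=imaging.read_camera("wrist");I=d["img"]
s=readout.state();print(s["position"],s["tcp_rot"],s["qpos"])
cv2.imwrite("pics/c6.png",I)
```

```text
[ 0.54915466 -0.0892758   0.19503156] [ 3.34657685e-02  3.14116537e+00 -6.82836287e-04] [ 0.66365914  0.21113362 -0.61801696  1.75000756  0.13006339  1.2211151
  1.56094688]
```

View pics/c6.png

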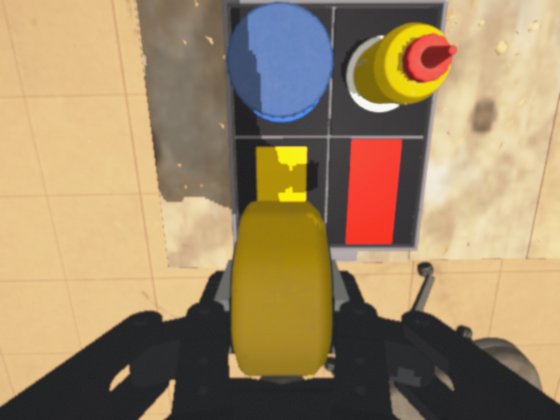

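Run:
```python
from h import *
from station import imaging,readout
d=imaging.read_camera("wrist");I=d["img"]
for z in(.154,.17,.185,.2,.217):print(z,ray(d,(281,200),z),ray(d,(281,375),z),d["extrinsics"][:3,3])
print(blob(I,*RED,(335,130,410,250),.008,d))
print("yellow pad left/right/top edges",ray(d,(256,150),.008),ray(d,(307,150),.008),ray(d,(281,146),.008))
```

```text
0.154 [ 0.51697747 -0.0885392 ] [ 0.61889308 -0.09071616] [ 0.47532876 -0.08744263  0.3126782 ]
0.17 [ 0.51277791 -0.08842863] [ 0.60441706 -0.09038608] [ 0.47532876 -0.08744263  0.3126782 ]
0.185 [ 0.50884081 -0.08832497] [ 0.59084579 -0.09007663] [ 0.47532876 -0.08744263  0.3126782 ]
0.2 [ 0.50490372 -0.08822131] [ 0.57727452 -0.08976718] [ 0.47532876 -0.08744263  0.3126782 ]
0.217 [ 0.50044168 -0.08810383] [ 0.56189374 -0.08941647] [ 0.47532876 -0.08744263  0.3126782 ]
{'c': array([551.3,  -6.1]), 'size': array([45.9, 98.3]), 'lang': 178.8, 'px': array([373.3, 191.4]), 'area': 5165.0}
yellow pad left/right/top edges [ 0.50944074 -0.11054817] [ 0.51038229 -0.06573075] [ 0.50643396 -0.08850439]
```

Call:
servo_tool:
  commands:
    - {"translation": [0,0,15],"turn": 0}
    - {"translation": [0,0,30],"turn": 0}
    - {"translation": [0,0,35],"turn": 0}
    - {"translation": [0,0,30],"turn": 0}
    - {"translation": [0,0,20],"turn": 0}

```text
clock: 27.75
position: [0.5472, -0.0896, 0.0613]
tcp_rot: [-0.035, -3.137, -0.001]
wrist_force: [-0.6, 0.0, -2.8]
finger_gap: 0.39
grip_force: 45.6
```

Call:
servo_tool:
  commands:
    - {"translation": [0,0,10],"turn": 0}
    - {"translation": [0,0,3],"turn": 0}
    - {"translation": [0,0,1],"turn": 0}
    - {"translation": [0,0,0.5],"turn": 0}
    - {"translation": [0,0,0],"turn": 0}

```text
clock: 28.25
position: [0.5501, -0.09, 0.0514]
tcp_rot: [0.035, 3.139, -0.001]
wrist_force: [-0.4, -0.0, -3.2]
finger_gap: 0.396
grip_force: 45.6
```

Call:
servo_tool:
  commands:
    - {"translation": [0,0,0.5],"turn": 0}
    - {"translation": [0,0,0.5],"turn": 0}
    - {"translation": [0,0,0.5],"turn": 0}
    - {"translation": [0,0,0],"turn": 0}
    - {"translation": [0,0,0],"turn": 0}

```text
clock: 28.75
position: [0.5493, -0.0898, 0.0489]
tcp_rot: [0.035, 3.141, -0.0]
wrist_force: [-0.3, 0.5, -1.9]
finger_gap: 0.395
grip_force: 45.7
```

Down slightly more, release to about 55 mm, and retreat.

Call:
servo_tool:
  commands:
    - {"translation": [0,0,0.4],"turn": 0}
    - {"translation": [0,0,0.4],"turn": 0}
    - {"translation": [0,0,0.4],"turn": 0}
    - {"translation": [0,0,0],"turn": 0}
    - {"translation": [0,0,0],"turn": 0}

```text
clock: 29.25
position: [0.5494, -0.0899, 0.0488]
tcp_rot: [-0.035, -3.141, 0.001]
wrist_force: [-3.5, 0.7, 8.0]
finger_gap: 0.392
grip_force: 47.0
```

Call:
servo_tool:
  commands:
    - {"translation": [0,0,0],"turn": 0}
    - {"translation": [0,0,0],"turn": 0}
    - {"translation": [0,0,0],"turn": 0}
    - {"translation": [0,0,0],"turn": 0}
    - {"translation": [0,0,0],"turn": 0}
  hand: 0.4

```text
clock: 29.75
position: [0.5493, -0.0898, 0.0475]
tcp_rot: [-0.035, -3.141, 0.0]
wrist_force: [0.0, 0.2, 1.2]
finger_gap: 0.6
grip_force: 0.0
```

Call:
servo_tool:
  commands:
    - {"translation": [0,0,-5],"turn": 0}
    - {"translation": [0,0,-20],"turn": 0}
    - {"translation": [0,0,-40],"turn": 0}
    - {"translation": [0,0,-45],"turn": 0}
    - {"translation": [0,0,-45],"turn": 0}

```text
clock: 30.25
position: [0.5489, -0.0895, 0.2044]
tcp_rot: [-0.034, -3.141, -0.0]
wrist_force: [1.8, 0.3, 0.6]
finger_gap: 0.603
grip_force: 0.0
```

Call:
servo_tool:
  commands:
    - {"translation": [5,20,-30],"turn": 0}
    - {"translation": [10,45,0],"turn": 0}
    - {"translation": [12,48,0],"turn": 0}
    - {"translation": [12,48,0],"turn": 0}
    - {"translation": [12,48,0],"turn": 0}

```text
clock: 30.75
position: [0.5022, 0.1221, 0.2332]
tcp_rot: [0.035, 3.14, -0.001]
wrist_force: [0.9, 0.1, -0.2]
finger_gap: 0.602
grip_force: 0.0
```

Call:
servo_tool:
  commands:
    - {"translation": [12,48,0],"turn": 0}
    - {"translation": [12,45,0],"turn": 0}
    - {"translation": [10,30,0],"turn": 0}
    - {"translation": [5,12,0],"turn": 0}
    - {"translation": [0,0,0],"turn": 0}

```text
clock: 31.25
position: [0.466, 0.2577, 0.2328]
tcp_rot: [0.029, 3.141, 0.0]
wrist_force: [0.1, -0.6, -1.0]
finger_gap: 0.594
grip_force: 0.0
```

Run:
```python
from h import *
from station import imaging,readout
d=imaging.read_camera("wrist");I=d["img"];t=imaging.read_camera("top");J=t["img"];c=imaging.read_camera("scene")["img"]
s=readout.state();print(s["position"],s["tcp_rot"],s["qpos"])
cv2.imwrite("pics/c7.png",cv2.hconcat([cv2.resize(I,(400,300)),cv2.resize(J[105:230,250:400+17],(400,300))]))
```

```text
[0.46799498 0.2537318  0.23238278] [ 3.98246644e-02  3.14124354e+00 -2.31655521e-03] [ 0.2694759   0.16380195 -0.88949819  1.75061422  0.13350007  1.29043517
  0.89477617]
```

View pics/c7.png

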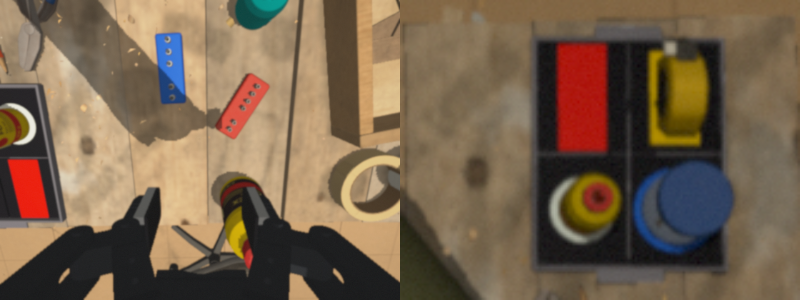

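Call:
servo_tool:
  commands:
    - {"translation": [6,10,0],"turn": 0}
    - {"translation": [10,16,0],"turn": 0}
    - {"translation": [10,16,0],"turn": 0}
    - {"translation": [7,11,0],"turn": 0}
    - {"translation": [4,6,0],"turn": 0}

```text
clock: 31.9
position: [0.4306, 0.3167, 0.2326]
tcp_rot: [-0.034, -3.141, -0.0]
wrist_force: [-0.5, -1.5, -0.1]
finger_gap: 0.604
grip_force: 0.0
```

Call:
servo_tool:
  commands:
    - {"translation": [0,0,0],"turn": 7.65}
    - {"translation": [0,0,0],"turn": 7.65}
    - {"translation": [0,0,0],"turn": 7.65}
    - {"translation": [0,0,0],"turn": 7.65}
    - {"translation": [0,0,0],"turn": 0}

```text
clock: 32.4
position: [0.4317, 0.3153, 0.2325]
tcp_rot: [0.865, 3.02, -0.001]
wrist_force: [-0.1, -0.4, 0.4]
finger_gap: 0.598
grip_force: 0.0
```

Call:
servo_tool:
  commands:
    - {"translation": [0,0,20],"turn": 0}
    - {"translation": [0,0,20],"turn": 0}
    - {"translation": [0,0,10],"turn": 0}
    - {"translation": [0,0,0],"turn": 0}
    - {"translation": [0,0,0],"turn": 0}

```text
clock: 32.9
position: [0.4315, 0.3161, 0.183]
tcp_rot: [0.861, 3.021, 0.001]
wrist_force: [-0.0, 0.3, 0.1]
finger_gap: 0.599
grip_force: 0.0
```

Run:
```python
from h import *
from station import imaging,readout
d=imaging.read_camera("wrist");I=d["img"];t=imaging.read_camera("top");J=t["img"];c=imaging.read_camera("scene")["img"]
s=readout.state();print(s["position"],s["tcp_rot"],s["qpos"])
c0=proj(d,(.4326,.3134,.014));x,y=int(c0[0]),int(c0[1]);print(c0,blob(I,*RED,(max(x-90,0),max(0,y-100),x+90,y+80),.014,d,close=9))
print(blob(J,*YEL,(345,110,385,170),.045,t),blob(J,*RED,(312,172,345,210),.12,t))
cv2.imwrite("pics/c8.png",cv2.hconcat([cv2.resize(I,(400,300)),cv2.resize(c,(400,300))]))
```

```text
[0.43177122 0.31631013 0.18357806] [8.61602088e-01 3.01982393e+00 1.70707854e-03] [ 0.10002564  0.21458204 -0.86690651  1.8075959   0.17579079  1.19757823
  0.19510762]
[279.14950339 201.18443705] {'c': array([430.7, 315.5]), 'size': array([33.9, 87. ]), 'lang': 148.0, 'px': array([280., 196.]), 'area': 3709.5}
{'c': array([543.9, -85.6]), 'size': array([52.4, 84.6]), 'lang': 178.3, 'px': array([365.5, 145. ]), 'area': 854.5} {'c': array([448.7,  -3.2]), 'size': array([19.3, 19.5]), 'lang': 178.5, 'px': array([332., 187.]), 'area': 84.5}
```

View pics/c8.png

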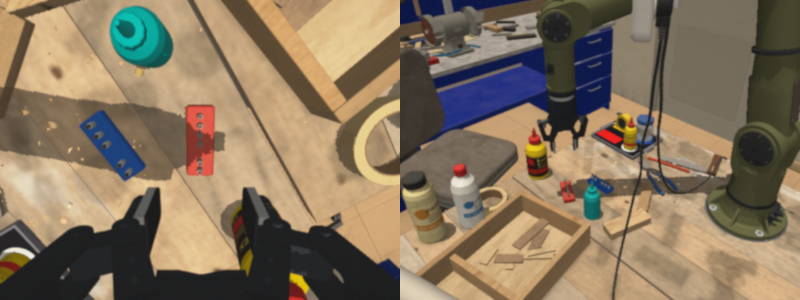

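Call:
servo_tool:
  commands:
    - {"translation": [-1.4,-1.8,15],"turn": 0}
    - {"translation": [0,0,30],"turn": 0}
    - {"translation": [0,0,35],"turn": 0}
    - {"translation": [0,0,30],"turn": 0}
    - {"translation": [0,0,15],"turn": 0}
  hand: 0.42

```text
clock: 33.55
position: [0.4298, 0.3122, 0.0544]
tcp_rot: [-0.861, -3.018, 0.005]
wrist_force: [-0.9, 0.1, -0.2]
finger_gap: 0.582
grip_force: 0.0
```

Call:
servo_tool:
  commands:
    - {"translation": [0,0,12],"turn": 0}
    - {"translation": [0,0,6],"turn": 0}
    - {"translation": [0,0,2],"turn": 0}
    - {"translation": [0,0,0],"turn": 0}
    - {"translation": [0,0,0],"turn": 0}

```text
clock: 34.05
position: [0.4322, 0.3141, 0.0385]
tcp_rot: [0.862, 3.019, 0.002]
wrist_force: [-1.1, 0.1, -0.0]
finger_gap: 0.58
grip_force: 0.0
```

Call:
servo_tool:
  commands:
    - {"translation": [0,0,2],"turn": 0}
    - {"translation": [0,0,2],"turn": 0}
    - {"translation": [0,0,2],"turn": 0}
    - {"translation": [0,0,0],"turn": 0}
    - {"translation": [0,0,0],"turn": 0}

```text
clock: 34.55
position: [0.4314, 0.3136, 0.0315]
tcp_rot: [-0.862, -3.021, 0.0]
wrist_force: [0.3, -0.4, 0.8]
finger_gap: 0.581
grip_force: 0.0
```

Call:
servo_tool:
  commands:
    - {"translation": [0,0,1],"turn": 0}
    - {"translation": [0,0,1],"turn": 0}
    - {"translation": [0,0,1],"turn": 0}
    - {"translation": [0,0,1],"turn": 0}
    - {"translation": [0,0,0],"turn": 0}

```text
clock: 35.05
position: [0.4314, 0.3136, 0.0274]
tcp_rot: [-0.862, -3.021, 0.0]
wrist_force: [0.5, 0.7, -0.4]
finger_gap: 0.582
grip_force: 0.0
```

Call:
servo_tool:
  commands:
    - {"translation": [0,0,0],"turn": 0}
    - {"translation": [0,0,0.5],"turn": 0}
    - {"translation": [0,0,0.5],"turn": 0}
    - {"translation": [0,0,0],"turn": 0}
    - {"translation": [0,0,0],"turn": 0}

```text
clock: 35.55
position: [0.4315, 0.3137, 0.0266]
tcp_rot: [0.862, 3.021, -0.0]
wrist_force: [-0.9, 0.3, 0.1]
finger_gap: 0.578
grip_force: 0.0
```

Run:
```python
from h import *
from station import imaging,readout
c=imaging.read_camera("scene")["img"];w=imaging.read_camera("wrist")["img"]
s=readout.state();print(s["position"],s["wrist_force"],s["qpos"])
cv2.imwrite("pics/c9.png",cv2.hconcat([cv2.resize(w,(400,300)),cv2.resize(c[195:300,170:310],(400,300))]))
```

```text
[0.43144655 0.31364649 0.02657556] [-0.02127173 -0.73331172 -0.57913422] [-0.00392747  0.42544257 -0.77820528  1.94451097  0.3729414   0.91964485
  0.04621696]
```

View pics/c9.png

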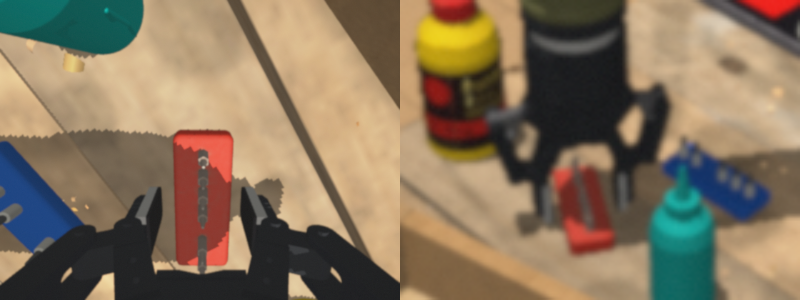

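Call:
servo_tool:
  commands:
    - {"translation": [0,0,1],"turn": 0}
    - {"translation": [0,0,1],"turn": 0}
    - {"translation": [0,0,0],"turn": 0}
    - {"translation": [0,0,0],"turn": 0}
    - {"translation": [0,0,0],"turn": 0}

```text
clock: 36.15
position: [0.4315, 0.3137, 0.0246]
tcp_rot: [0.862, 3.021, -0.0]
wrist_force: [0.1, -0.5, -0.1]
finger_gap: 0.58
grip_force: 0.0
```

Call:
servo_tool:
  commands:
    - {"translation": [0,0,0],"turn": 0}
    - {"translation": [0,0,0],"turn": 0}
    - {"translation": [0,0,0],"turn": 0}
    - {"translation": [0,0,0],"turn": 0}
    - {"translation": [0,0,0],"turn": 0}
  hand: 1
  squeeze: 25

```text
clock: 36.65
position: [0.4316, 0.3138, 0.0248]
tcp_rot: [0.862, 3.021, 0.0]
wrist_force: [0.5, 0.4, 2.5]
finger_gap: 0.389
grip_force: 25.7
```

Call:
servo_tool:
  commands:
    - {"translation": [0,0,0],"turn": 0}
    - {"translation": [0,0,0],"turn": 0}
    - {"translation": [0,0,0],"turn": 0}
    - {"translation": [0,0,0],"turn": 0}
    - {"translation": [0,0,0],"turn": 0}

```text
clock: 37.15
position: [0.4316, 0.3138, 0.0247]
tcp_rot: [0.862, 3.021, 0.0]
wrist_force: [-0.1, -0.1, 4.4]
finger_gap: 0.392
grip_force: 25.8
```

Call:
servo_tool:
  commands:
    - {"translation": [0,0,-5],"turn": 0}
    - {"translation": [0,0,-25],"turn": 0}
    - {"translation": [0,0,-40],"turn": 0}
    - {"translation": [0,0,-35],"turn": -5}
    - {"translation": [0,0,-15],"turn": -8.5}

```text
clock: 37.65
position: [0.4321, 0.3145, 0.1475]
tcp_rot: [0.493, 3.1, 0.003]
wrist_force: [0.8, 0.3, -0.1]
finger_gap: 0.39
grip_force: 25.4
```

Call:
servo_tool:
  commands:
    - {"translation": [0,0,0],"turn": -8.5}
    - {"translation": [0,0,0],"turn": -8.5}
    - {"translation": [-4,-10,0],"turn": 0}
    - {"translation": [-10,-25,0],"turn": 0}
    - {"translation": [-12,-30,0],"turn": 0}

```text
clock: 38.15
position: [0.4553, 0.2474, 0.1442]
tcp_rot: [-0.04, -3.14, 0.0]
wrist_force: [1.0, 0.5, -0.3]
finger_gap: 0.39
grip_force: 25.3
```

Call:
servo_tool:
  commands:
    - {"translation": [-14,-35,0],"turn": 0}
    - {"translation": [-14,-35,0],"turn": 0}
    - {"translation": [-14,-35,0],"turn": 0}
    - {"translation": [-14,-35,0],"turn": 0}
    - {"translation": [-14,-35,0],"turn": 0}

```text
clock: 38.65
position: [0.5215, 0.0687, 0.1442]
tcp_rot: [-0.045, -3.14, 0.001]
wrist_force: [-0.0, 0.9, -0.6]
finger_gap: 0.392
grip_force: 25.4
```

Call:
servo_tool:
  commands:
    - {"translation": [-13,-30,0],"turn": 0}
    - {"translation": [-10,-25,0],"turn": 0}
    - {"translation": [-6,-15,0],"turn": 0}
    - {"translation": [-2,-7,0],"turn": 0}
    - {"translation": [0,0,0],"turn": 0}

```text
clock: 39.15
position: [0.5505, -0.0068, 0.1443]
tcp_rot: [-0.041, -3.14, -0.0]
wrist_force: [-0.3, 0.3, -0.4]
finger_gap: 0.387
grip_force: 25.3
```

Call:
servo_tool:
  commands:
    - {"translation": [0,0,0],"turn": 0}
    - {"translation": [0,0,0],"turn": 0}
    - {"translation": [0,0,0],"turn": 0}
    - {"translation": [0,0,0],"turn": 0}
    - {"translation": [0,0,0],"turn": 0}

```text
clock: 39.65
position: [0.5508, -0.0059, 0.1447]
tcp_rot: [0.037, 3.141, -0.0]
wrist_force: [0.6, -0.4, -0.3]
finger_gap: 0.391
grip_force: 25.3
```

Run:
```python
from h import *
from station import imaging,readout
w=imaging.read_camera("wrist");I=w["img"]
s=readout.state();print(s["position"],s["tcp_rot"],s["qpos"],s["finger_gap"],s["grip_force"])
cv2.imwrite("pics/c10.png",I)
```

```text
[ 0.55080611 -0.00603863  0.14460852] [ 3.69018465e-02  3.14136658e+00 -1.88621300e-04] [ 0.64036835  0.28055219 -0.77289663  1.81396202  0.21522185  1.13322983
  1.34232506] 0.38952075106089623 25.349717438220978
```

View pics/c10.png

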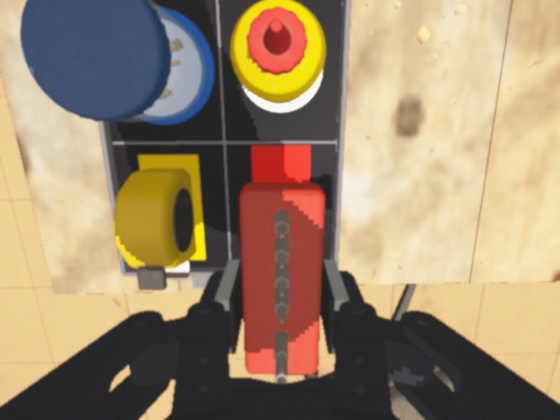

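Run:
```python
from h import *
from station import imaging
w=imaging.read_camera("wrist");I=w["img"]
print("rack",blob(I,*RED,(235,182,330,380),.134,w,close=9))
for r in (186,373):print(r,ray(w,(282,r),.134))
print("redpad L,R,back",ray(w,(251,160),.008),ray(w,(311,160),.008),ray(w,(281,146),.008))
for z in(.008,.02,.03,.04,.05):print("tape back end",z,ray(w,(158,168),z))
print("yel pad back",ray(w,(170,154),.008),"front",ray(w,(195,262),.008))
print(ray(w,(175,268),.008))
```

```text
rack {'c': array([548.3,  -5.8]), 'size': array([33.8, 89.5]), 'lang': 178.4, 'px': array([281.5, 278.5]), 'area': 14531.0}
186 [ 0.50514308 -0.00450662]
373 [ 0.59192665 -0.00648047]
redpad L,R,back [ 0.51261228 -0.02739178] [0.51364491 0.01698226] [ 0.50291264 -0.0049639 ]
tape back end 0.008 [ 0.51694383 -0.09692703]
tape back end 0.02 [ 0.51505943 -0.09254627]
tape back end 0.03 [ 0.51348909 -0.08889564]
tape back end 0.04 [ 0.51191876 -0.085245  ]
tape back end 0.05 [ 0.51034842 -0.08159437]
yel pad back [ 0.50682033 -0.08677859] front [ 0.59389346 -0.07672711]
[ 0.59883649 -0.09351039]
```

Call:
servo_tool:
  commands:
    - {"translation": [-2.8,-0.3,10],"turn": 0}
    - {"translation": [0,0,25],"turn": 0}
    - {"translation": [0,0,30],"turn": 0}
    - {"translation": [0,0,22],"turn": 0}
    - {"translation": [0,0,14],"turn": 0}

```text
clock: 40.25
position: [0.5524, -0.0068, 0.041]
tcp_rot: [-0.038, -3.138, -0.001]
wrist_force: [-0.1, 0.3, -0.7]
finger_gap: 0.392
grip_force: 25.3
```

Call:
servo_tool:
  commands:
    - {"translation": [0,0,6],"turn": 0}
    - {"translation": [0,0,2],"turn": 0}
    - {"translation": [0,0,1],"turn": 0}
    - {"translation": [0,0,0.5],"turn": 0}
    - {"translation": [0,0,0],"turn": 0}

```text
clock: 40.75
position: [0.5542, -0.0068, 0.0349]
tcp_rot: [0.038, 3.14, -0.001]
wrist_force: [0.6, -0.7, -1.1]
finger_gap: 0.393
grip_force: 25.3
```

Call:
servo_tool:
  commands:
    - {"translation": [0,0,0.5],"turn": 0}
    - {"translation": [0,0,0.5],"turn": 0}
    - {"translation": [0,0,0],"turn": 0}
    - {"translation": [0,0,0],"turn": 0}
    - {"translation": [0,0,0],"turn": 0}

```text
clock: 41.25
position: [0.5536, -0.0067, 0.0331]
tcp_rot: [-0.037, -3.141, 0.0]
wrist_force: [-0.0, -0.4, -1.0]
finger_gap: 0.393
grip_force: 25.3
```

Call:
servo_tool:
  commands:
    - {"translation": [0,0,0.4],"turn": 0}
    - {"translation": [0,0,0.4],"turn": 0}
    - {"translation": [0,0,0.2],"turn": 0}
    - {"translation": [0,0,0],"turn": 0}
    - {"translation": [0,0,0],"turn": 0}

```text
clock: 41.75
position: [0.5537, -0.0067, 0.0328]
tcp_rot: [-0.038, -3.141, 0.001]
wrist_force: [-2.5, 0.5, 5.9]
finger_gap: 0.39
grip_force: 26.1
```

Call:
servo_tool:
  commands:
    - {"translation": [0,0,0],"turn": 0}
    - {"translation": [0,0,0],"turn": 0}
    - {"translation": [0,0,0],"turn": 0}
    - {"translation": [0,0,0],"turn": 0}
    - {"translation": [0,0,0],"turn": 0}
  hand: 0.42

```text
clock: 42.25
position: [0.5536, -0.0067, 0.032]
tcp_rot: [-0.038, -3.141, 0.0]
wrist_force: [0.2, -0.2, -0.3]
finger_gap: 0.578
grip_force: 0.0
```

Call:
servo_tool:
  commands:
    - {"translation": [0,0,-5],"turn": 0}
    - {"translation": [0,0,-20],"turn": 0}
    - {"translation": [0,0,-45],"turn": 0}
    - {"translation": [0,0,-50],"turn": 0}
    - {"translation": [0,0,-50],"turn": 0}

```text
clock: 42.75
position: [0.5532, -0.0064, 0.204]
tcp_rot: [-0.037, -3.141, -0.0]
wrist_force: [0.9, -0.6, 0.2]
finger_gap: 0.577
grip_force: 0.0
```

Call:
servo_tool:
  commands:
    - {"translation": [0,20,-30],"turn": 0}
    - {"translation": [0,40,0],"turn": 0}
    - {"translation": [0,45,0],"turn": 0}
    - {"translation": [0,45,0],"turn": 0}
    - {"translation": [0,40,0],"turn": 0}

```text
clock: 43.25
position: [0.5579, 0.1856, 0.2328]
tcp_rot: [0.036, 3.14, 0.0]
wrist_force: [-0.2, -0.4, 0.0]
finger_gap: 0.58
grip_force: 0.0
```

Call:
servo_tool:
  commands:
    - {"translation": [20,20,0],"turn": 0}
    - {"translation": [20,0,0],"turn": 0}
    - {"translation": [0,0,0],"turn": 0}
    - {"translation": [0,0,0],"turn": 0}
    - {"translation": [0,0,0],"turn": 0}

```text
clock: 43.75
position: [0.5196, 0.2033, 0.2323]
tcp_rot: [0.04, 3.141, -0.0]
wrist_force: [0.1, 0.7, -0.2]
finger_gap: 0.577
grip_force: 0.0
```

Run:
```python
from h import *
from station import imaging,readout
t=imaging.read_camera("top");J=t["img"];c=imaging.read_camera("scene")["img"]
cv2.imwrite("pics/c11.png",cv2.hconcat([cv2.resize(J[100:240,140:400],(450,242*1)),cv2.resize(c[150:242,240:373],(350,242))]))
print(blob(J,*RED,(310,110,345,172),.02,t,close=5),blob(J,*RED,(160,178,200,230),.014,t) if 0 else '')
print(blob(J,(100,60,30),(125,255,255),(345,165,400,220),.05,t),readout.state()["wrist_force"])
```

```text
{'c': array([549. ,  -5.1]), 'size': array([44.9, 97.4]), 'lang': 178.6, 'px': array([325.5, 145.5]), 'area': 943.0} 
{'c': array([450.1, -84.6]), 'size': array([75.9, 91. ]), 'lang': 125.5, 'px': array([367. , 189.6]), 'area': 1248.5} [-0.10745274 -0.8399769  -1.14379755]
```

View pics/c11.png

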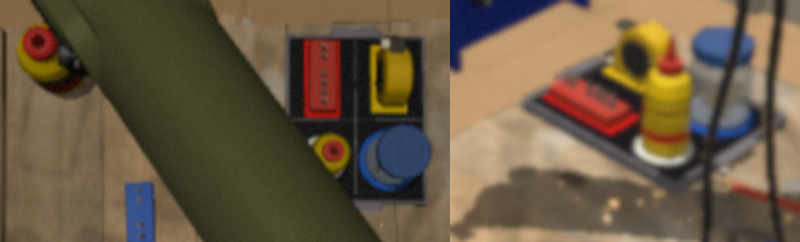

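The last view shows all four items upright on their marks, with the big bottle and the blue rack untouched. Handing in.

```bash
python3 -c "
from station import job
print(job.finish_job())"
```

```text
the job is handed in; nothing more can be done
None
```

I packed all four items upright on their marks in the order asked and left the big glue bottle and the blue bit rack where they were; I handed in at about 44 s of the 128 s allowed, and no verdict came back.

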